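# Ballast the table easel, drop its prop leg and hold the frame upright

## Task

Get the small table easel ready for inspection: lower (do not drop) the round brown pressing weight that stands by the blue jar and the black loupe near the front edge of the table into the open side drawer as ballast, upright, and slide the drawer fully shut, then flip the folded prop leg over its dead centre so that it falls all the way down to its stop behind the frame. Last, raise the leaning frame by its top bar until it stands upright and finish while still holding the bar, since the frame tips back if let go; leave that jar and loupe where they stand.

Things in the scene. Friction and masses are not known exactly. Their poses are not given: they have to be found in the camera images.
- easel: Fixed pale wooden table easel, box base 200 x 200 x 65 mm. Origin: centre of its underside; x to its back, y to its left (leg side), z up. Drawer in its right (-y) face. The hinged frame on top is 150 mm wide, 196 tall: two 14 mm posts, a painted panel up to 126 mm above the hinge line, an open gap, the top bar. Hinge line along y at x = 30, z = 68 mm.
- drawer (a joint): Opening of the drawer in m: 0 shut (front flush with the box's right face), 0.095 fully out. It slides along the easel's -y to open, +y to shut; about 1 N of friction, it stays where it is left. It starts 0.08 to 0.095 m open.
- drawer_floor (a point): Centre of the drawer's inner floor, on its upper side (z = 10 mm above the table); moves with the drawer. Axes as the easel's. Inside, 100 mm along x and 82 mm along y; side walls rise 28 mm above the floor, the front (10 mm thick) 44 mm.
- drawer_knob (a point): Outer end of the drawer's round brass knob (22 mm diameter), 22 mm out from the drawer's front face, 32 mm above the table; moves with the drawer. The point to push.
- leg (a joint): Angle of the aluminium prop leg about its hub, rad: 0 folded up (leaning 15 degrees forward of vertical, on its stop, while the frame leans back), 3.06 down on its other stop behind the frame. It turns up and over to the back. With the frame leaning back, dead centre is at 0.26; past it the leg falls by itself in 1 to 2 s. Pushing it takes under 1 N.
- leg_pivot (a point): Centre of the leg on its hub, on the left side of the frame, 75 mm above the hinge line along the frame, 108 mm left of its middle. The leg is 138 mm long.
- leg_tab (a point): Middle of the red round peg (12 mm diameter, 32 mm long, pointing to the easel's +y) near the leg's tip, 113 mm from the pivot; it sticks out on the free left side of the leg and is the place to push the leg, towards the back.
- frame (a joint): Lean of the frame, rad: 0 upright, positive leaning back, 0.45 its rear stop (where it starts), -0.25 its front stop. A spring in the hinge always pulls it back: about 2.5 N at the top bar when upright.
- frame_hinge (a point): Middle of the frame's hinge line, 190 mm below the top bar along the frame.
- top_bar: Round aluminium bar, 12 mm diameter, 122 mm free length along the easel's y between the two side posts, top of the frame; origin at its centre. The bar is a sleeve that turns easily on its own axis. 58 mm of open gap below it for fingertips.
- weight: Loose round brown pressing weight in the row with the jar and the loupe (a similar one farther back on the right is not meant), 41 mm diameter, 32 mm high, 0.25 to 0.5 kg. Origin: centre of its underside, z up.
- blue_jar: Pigment jar with blue contents and white cap, 37 mm diameter, 47 mm high; leave it alone. Origin: centre of its underside.
- loupe: Black eye loupe, 37 mm diameter, 38 mm high; leave it alone. Origin: centre of its underside.
Things that resemble listed ones, but are neither listed nor needed, are in the scene too. What is shaped like the weight but green is not meant.

How it is judged (in metres and radians):
On the way, in this order (a step that is already met when the one before it is completed fails the run):
1. the weight stands in the open drawer, let go (x of weight in the frame of drawer_floor between -0.034 and 0.034 m and y of weight in the frame of drawer_floor between -0.028 and 0.028 m and z of weight in the frame of drawer_floor between -0.004 and 0.006 m and angle between weight's own z axis and vertical below 0.2 rad and contact force between the fingers and weight below 0.1 N and value of joint drawer above 0.05 m), for 0.2 s.
2. the drawer is shut (value of joint drawer below 0.005 m), for 0.2 s.
3. the prop leg is down on its stop while the frame still leans back (value of joint leg above 2.9 rad and value of joint frame above 0.3 rad), for 0.2 s.
At the end, for the whole second after the job is handed in: The weight stands upright in the drawer, the drawer is shut to within 5 mm, the leg is down within 0.16 rad of its stop, and the frame is held still and upright within 4 degrees (0.07 rad) by fingers that bear on its top bar with more than 1 N (x of weight in the frame of drawer_floor between -0.034 and 0.034 m and y of weight in the frame of drawer_floor between -0.028 and 0.028 m and z of weight in the frame of drawer_floor between -0.004 and 0.006 m and angle between weight's own z axis and vertical below 0.2 rad and value of joint drawer below 0.005 m and value of joint leg above 2.9 rad and value of joint frame between -0.07 and 0.07 rad and velocity of joint frame between -0.05 and 0.05 rad/s and contact force between the fingers and top_bar above 1 N); the arm keeps its last pose, push and grip.
It fails at once if the jar or the loupe was moved more than 30 mm or knocked over (distance of any of blue_jar, loupe from where it was at the start of the episode above 0.03 m or angle between any of blue_jar, loupe's own z axis and vertical above 0.5 rad).
It fails at once if the weight was dropped into the drawer (x of weight in the frame of drawer_floor between -0.034 and 0.034 m and y of weight in the frame of drawer_floor between -0.028 and 0.028 m and z of weight in the frame of drawer_floor below 0.03 m and linear speed of weight above 0.7 m/s).
It also fails if it takes over 64 s, if anything falls off the work surface, if the arm or the gripper's body presses on something with over 40 N, if the wrist force passes 120 N, or if a joint passes its speed limit or range.

## Robot

A 6-joint arm with a two-finger parallel gripper is mounted at the origin on a cart in front of the work surface, level with it; the furniture and walls round the work are solid. World frame = base frame: x ahead of the robot, y to its left, z up, the work surface at z = 0. Lengths are in mm, angles in rad, forces in N, time in s.
With the tool pointing down it reaches from about 275 to 750 mm from the base axis. Payload 10.2 kg.
Tool frame: the origin (TCP) lies between the finger pads; the fingertips stand 19 mm ahead of it and the grasp point (between the pads) is the TCP; z points along the fingers, y is the line along which they close (so a half turn about z gives the same grasp; the last joint's range is limited). The gripper opens to 85 mm and grips with 20 to 120 N. Pads are 22 mm wide; open, the fingers measure 114 mm over their backs; the gripper's body (76 mm by 85 mm) begins 54 mm behind the grasp point. The pads swing forward as they close: fully open they stand 13 mm farther back than shut.
Start: joints at [-1.481, 0.313, 1.498, -0, 1.331, -0.223], TCP at [161.542, -499.535, 250.294] pointing down, gripper open.
Joint ranges: [-2.94, 2.94], [-0.97, 2.17], [0.19, 2.56], [-1.23, 4.37], [0.02, 3.11], [-2.88, 2.88]. Speed limits (rad/s): [2.39, 2.39, 3.01, 3.14, 3.14, 3.14].

## Interface

Orientations are given as a unit quaternion [w, x, y, z].
In Python, from rig import sense, capture, finish_job gives the robot as it stands. The module is installed in compiled form; this text tells all that it offers.
- The arm moves only by the tool move_arm, never from a script. Its argument "moves" is a list of rows, each an object with "turn": the turn, a rotation vector about the tool's x, y, z in rad, a list of three; "translation": the shift along the tool's x, y, z in mm, a list of three; "hand": the opening, from 0 (shut) to 1 (fully open). In form: [{"turn": [wx, wy, wz], "translation": [x, y, z], "hand": hand}, ...]. A call has 1 to 10 rows; each row shifts and turns the commanded pose from where the row before left it, along the tool's axes as they then stand; what a row does not reach is not made up. A row lasts 1/12 s, in which the tool goes at most 41.7 mm and 7.16 degrees, less where a joint would pass 70% of its speed; a pose out of reach is approached as far as the arm can. A call with a gripper value outside its range is refused whole. The fingers move at their own pace and stop on an object; "grip_force" is the grip in N (left out, the last holds). Time passes only in rows, so rows that do not move let the fingers close. It gives the time, the measured TCP pose, the force, the opening and the grip force at its end, in the units of the state.
- sense(): the state, without advancing time (a new reading comes with each control period).
- capture(name): name is "scene" or "side" or "wrist"; returns a dict with "image" (400x640x3 uint8, blue, green, red), "z_map" (400x640 float32, mm along the optical axis (not along the pixel's ray), 0 where there is no reading), "vertical_fov" (degrees; the focal length in pixels is half the picture's height over the tangent of half this angle, whatever the lens; pixels are square), "cx", "cy" (the principal point, pixels), "R" (3x3) and "t" (3): a world point X has camera coordinates R X + t; the wrist camera has in their place "T_tool_cam" (4x4, takes a point from camera to tool coordinates, whose origin is the TCP and whose axes are the flange's). Camera axes: x right, y down, z forward; pixel columns grow to the right and rows downward; lengths in mm; the calibration is good to about 2 mm. A picture is of the moment at which its call begins: read the wrist's pose just before it.
- finish_job(): hands the job in; it is judged then, once.
The state is a dict: "time_s": time; "joints": joint angles; "dq": joint speeds; "tau": joint torques, N m; "eef_pos": TCP position; "ee_rot": TCP orientation; "force": force on the tool from outside, world axes, zero at the start; "wrist_torque": the same for the moment, N m; "grip_width": opening from 0.0 (shut) to 1.0 (fully open); "grip_force": force on a finger pad.
Only numpy, scipy, OpenCV 4.12 (cv2) and the standard library are available. Lean on these libraries where they do the work, as an engineer would, in place of code of your own. Each camera call takes 0.05 s, during which the arm holds its last target. There are 200 camera calls.

## Working session

There is one attempt and no reset: what is moved stays moved. The work goes in short steps, Python scripts to look and compute and a tool call to move; the robot and the scene stay as the last step left them, time stands still between calls to the robot, and variables do not carry over. Pictures are saved under pics/ and viewed, at most 12 in all, crops included, and the job is handed in when it is done.

Besides the shell and the picture viewer there is one more tool, called after "Emit:" as name([rows], argument=value, ...), one row to a line, values as JSON. move_arm: Moves the arm, as the interface text tells. Its arguments: {"type":"object","properties":{"moves":{"type":"array","items":{"type":"object","properties":{"turn":{"type":"array","items":{"type":"number"}},"translation":{"type":"array","items":{"type":"number"}},"hand":{"type":"number"}}}},"grip_force":{"type":"number"}},"required":["moves"]}

```bash
mkdir -p pics; cat > h.py <<'E'
import numpy as np, cv2
from rig import sense, capture
from scipy.spatial.transform import Rotation as Ro
def cam(name):
    s=sense(); c=capture(name)
    f=200/np.tan(np.radians(c["vertical_fov"])/2); c["f"]=f
    if "R" not in c:
        q=s["ee_rot"]; T=np.eye(4); T[:3,:3]=Ro.from_quat([q[1],q[2],q[3],q[0]]).as_matrix(); T[:3,3]=s["eef_pos"]
        M=np.linalg.inv(T@np.array(c["T_tool_cam"])); c["R"]=M[:3,:3]; c["t"]=M[:3,3]
    c["R"]=np.array(c["R"]); c["t"]=np.array(c["t"]).ravel()
    return c
def pts(c):
    z=c["z_map"]; v,u=np.mgrid[0:400,0:640]
    P=np.stack([(u-c["cx"])/c["f"]*z,(v-c["cy"])/c["f"]*z,z],-1)
    W=(P-c["t"])@c["R"]; W[z<=0]=np.nan
    return W
def ray(c,u,v,h):
    d=c["R"].T@np.array([(u-c["cx"])/c["f"],(v-c["cy"])/c["f"],1]); o=-c["R"].T@c["t"]
    return o+d*(h-o[2])/d[2]
E
python3 - <<'E'
from h import *
print(sense())
for n in("scene","side","wrist"):
    c=cam(n); cv2.imwrite(f"pics/{n}0.png",c["image"]); np.savez(f"/tmp/{n}0.npz",**c); print(n,(-c["R"].T@c["t"]).round(),c["R"][2].round(2),c["f"])
E
```

```text
{'time_s': 0.0, 'joints': array([-1.48139725e+00,  3.13420474e-01,  1.49845616e+00, -3.79702990e-05,
        1.33102324e+00, -2.23387504e-01]), 'dq': array([ 1.13264289e-03, -1.45434382e-04,  3.26980898e-04, -1.48619061e-03,
        1.33457982e-03,  5.32141805e-05]), 'tau': array([-1.52388252e-04, -4.12274837e+01, -2.59740651e+01, -1.97266386e-04,
        4.25568302e-03, -3.76480671e-05]), 'eef_pos': array([ 161.5117914 , -499.27751846,  249.74299833]), 'ee_rot': array([-6.53377139e-04,  9.87794560e-01,  1.55760970e-01,  2.53575646e-05]), 'force': array([-0.19356403,  0.19605894, -0.01347671]), 'wrist_torque': array([0.04105083, 0.01429426, 0.00314503]), 'grip_force': 0.0, 'grip_width': 0.9983862455116939}
scene [ -275. -1059.   846.] [ 0.57  0.66 -0.49] 489.0053104427432
side [   -3. -1124.   603.] [ 0.42  0.83 -0.36] 431.56676219724216
wrist [ 229. -478.  374.] [-0.26 -0.08 -0.96] 322.57913410585957
```

View pics/scene0.png

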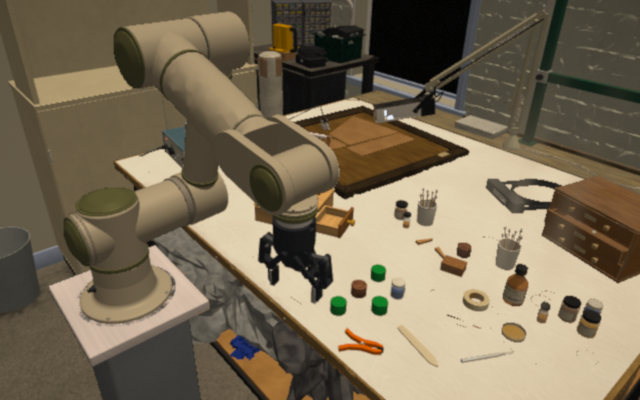

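View pics/side0.png

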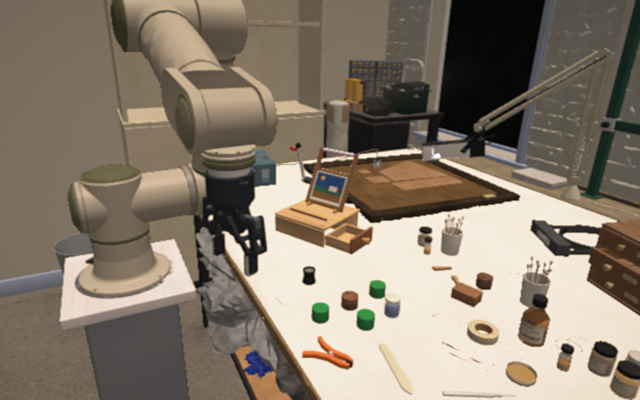

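The side view shows the black loupe at (309,275), brown weight at (350,300), and blue jar at (392,305). Green look-alikes are at (320,312), (377,289) and (366,319), and a second brown one is at (484,281). The weight at (350,300) fits because it stands in the row with the jar and loupe. The easel is at about (330,215), with its drawer at (350,237).

```bash
python3 - <<'E'
from h import *
for n,S in (("side",dict(weight=(350,300),loupe=(309,275),jar=(392,305),g1=(320,312),g2=(377,289),g3=(366,319),brown2=(484,281))),("scene",dict(weight=(359,288),jar=(398,288)))):
    c=dict(np.load(f"/tmp/{n}0.npz")); W=pts(c)
    for k,(u,v) in S.items():
        p=W[v-14:v+15,u-14:u+15].reshape(-1,3); p=p[~np.isnan(p[:,0])]
        b=p[p[:,2]>8]; top=b[:,2].max(); t=b[b[:,2]>top-5]
        (cx,cy),(w,h),a=cv2.minAreaRect(t[:,:2].astype(np.float32)); print(n,k,"ctr",round(cx),round(cy),"size",round(w),round(h),"top",top.round(),len(t))
c=dict(np.load("/tmp/side0.npz")); W=pts(c); I=c["image"]
g=W[120:260,260:400]
m=(abs(g[...,2]-65)<3); p=g[m]; r=cv2.minAreaRect(p[:,:2].astype(np.float32)); print("boxtop",r,len(p))
hs=cv2.cvtColor(I,cv2.COLOR_BGR2HSV)
red=((hs[...,0]<6)|(hs[...,0]>174))&(hs[...,1]>170)&(hs[...,2]>90); v,u=np.where(red[130:170,270:320]); print("red",u+270,v+130); print(np.nanmedian(W[v+130,u+270],0))
cv2.imwrite("pics/crop_easel.png",cv2.resize(I[130:260,250:390],None,fx=5,fy=4.5,interpolation=cv2.INTER_CUBIC)[:600])
cv2.imwrite("pics/crop_w.png",cv2.resize(I[250:340,290:410],None,fx=5,fy=5,interpolation=cv2.INTER_CUBIC))
E
```

```text
side weight ctr 456 -412 size 100 38 top 36.0 159
side loupe ctr 425 -247 size 35 30 top 41.0 64
side jar ctr 537 -455 size 35 32 top 50.0 114
side g1 ctr 380 -399 size 43 38 top 35.0 157
side g2 ctr 528 -449 size 34 11 top 50.0 46
side g3 ctr 459 -464 size 39 38 top 34.0 169
side brown2 ctr 785 -475 size 124 39 top 34.0 137
scene weight ctr 445 -399 size 85 70 top 37.0 98
scene jar ctr 535 -453 size 29 33 top 53.0 51
boxtop ((924.48583984375, 685.9324340820312), (1655.4666748046875, 645.8392333984375), 47.098724365234375) 1234
red [291 292 294 295 291 292 293 294 295 293 294 295] [147 147 147 147 148 148 148 148 148 149 149 149]
[560.73715904 167.93077029 248.40913906]
```

View pics/crop_easel.png

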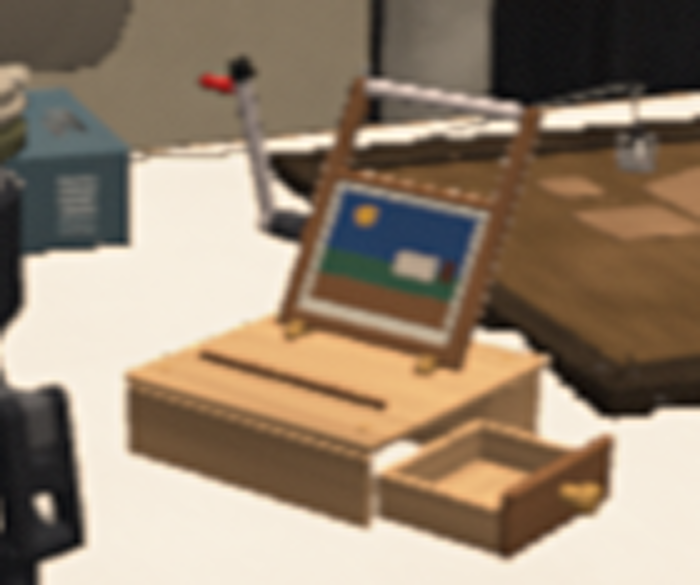

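View pics/crop_w.png

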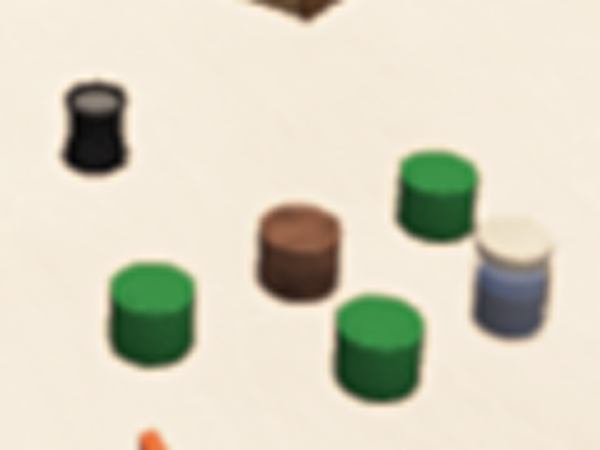

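The crops show the brown weight at (350,296), standing between three green ones and the jar, so it is confirmed. The easel's box corners, red peg (294,148), top bar, drawer and knob are all visible. Next I'll measure the easel pose.

```bash
python3 - <<'E'
from h import *
c=dict(np.load("/tmp/side0.npz")); W=pts(c); I=c["image"]
hs=cv2.cvtColor(I,cv2.COLOR_BGR2HSV)
def full(u,v): return u/5+250, v/4.5+130
for k,uv,h in (("FL",(127,377),65),("FR",(372,445),65),("BR",(545,357),65),("drawerFrontNearTop",(503,495),54),("drawerFrontFarTop",(611,437),54),("knob",(592,493),32),("hubish",(275,222),140)):
    print(k,ray(c,*full(*uv),h).round(1))
for k,(u,v) in dict(weight=(350,295.5),g1=(320.4,306),g2=(377,285.2),g3=(366,313),jar=(392.6,298),loupe=(309.3,270.2)).items():
    print(k,ray(c,u,v,{"jar":47,"loupe":38}.get(k,32)).round(1))
# depth-based
reg=W[130:260,270:400]
d=lambda P:P[~np.isnan(P[:,0])]
p=reg.reshape(-1,3); p=d(p)
p=p[(p[:,0]>350)&(p[:,0]<900)&(p[:,1]>-250)&(p[:,1]<350)]
t=p[abs(p[:,2]-66)<3]; print("top",cv2.minAreaRect(t[:,:2].astype(np.float32)),np.percentile(t,[1,50,99],0).round())
# top bar pixels: crop (375,88)-(520,107)
for u,v in ((375,90),(410,94),(450,98),(490,103),(520,107)):
    a,b=full(u,v); a=int(a);b=int(b); print("bar",W[b-1:b+2,a].round().tolist())
# colour mask weight centroid depth
br=(hs[...,0]<12)&(hs[...,1]>60)&(hs[...,2]<150); m=np.zeros(br.shape,bool); m[285:312,338:362]=1; m&=br&(W[...,2]>28)
print("weighttop",d(W[m]).mean(0),cv2.minAreaRect(d(W[m])[:,:2].astype(np.float32)))
E
```

```text
FL [456.   71.1  65. ]
FR [546.2 -95.4  65. ]
BR [722.1  -5.5  65. ]
drawerFrontNearTop [ 591.2 -172.7   54. ]
drawerFrontFarTop [ 697.7 -123.    54. ]
knob [ 665.4 -154.    32. ]
hubish [595.  146.6 140. ]
weight [ 463.2 -387.7   32. ]
g1 [ 381.  -395.8   32. ]
g2 [ 546.3 -377.    32. ]
g3 [ 460.3 -461.7   32. ]
jar [ 533.9 -456.6   47. ]
loupe [ 422.1 -251.9   38. ]
top ((589.1974487304688, 38.53790283203125), (201.3284454345703, 202.24002075195312), 26.645429611206055) [[469. -83.  63.]
 [571.  12.  66.]
 [710. 133.  69.]]
bar [[664.0, 136.0, 242.0], [664.0, 137.0, 238.0], [1341.0, 1416.0, -138.0]]
bar [[678.0, 113.0, 246.0], [677.0, 112.0, 243.0], [677.0, 110.0, 240.0]]
bar [[1218.0, 997.0, -20.0], [695.0, 88.0, 244.0], [690.0, 80.0, 243.0]]
bar [[1334.0, 1100.0, -62.0], [707.0, 57.0, 247.0], [706.0, 54.0, 244.0]]
bar [[1340.0, 1039.0, -54.0], [1341.0, 1041.0, -61.0], [717.0, 35.0, 244.0]]
weighttop [ 461.87454792 -389.6143318    31.66768923] ((461.058349609375, -387.6875), (34.188228607177734, 33.65282440185547), 66.0721435546875)
```

Emit:
move_arm([
  {"turn":[0,0,-0.1239],"translation":[0,0,0],"hand":0.75},
  {"turn":[0,0,-0.1239],"translation":[0,0,0],"hand":0.75},
  {"turn":[0,0,-0.1239],"translation":[0,0,0],"hand":0.75},
  {"turn":[0,0,-0.1239],"translation":[0,0,0],"hand":0.75},
  {"turn":[0,0,-0.1239],"translation":[0,0,0],"hand":0.75},
  {"turn":[0,0,-0.1239],"translation":[0,0,0],"hand":0.75},
  {"turn":[0,0,-0.1239],"translation":[0,0,0],"hand":0.75},
  {"turn":[0,0,-0.1239],"translation":[0,0,0],"hand":0.75},
  {"turn":[0,0,-0.1239],"translation":[0,0,0],"hand":0.75},
  {"turn":[0,0,-0.1239],"translation":[0,0,0],"hand":0.75},
])

```text
time_s: 0.98
eef_pos: [161.5, -499.4, 250.1]
ee_rot: [-0.0, 0.712, 0.703, 0.0]
force: [0.1, 0.7, -0.2]
grip_width: 0.75
grip_force: 0.0
```

Emit:
move_arm([
  {"turn":[0,0,-0.1239],"translation":[0,0,0],"hand":0.75},
  {"turn":[0,0,-0.1239],"translation":[0,0,0],"hand":0.75},
  {"turn":[0,0,-0.1239],"translation":[0,0,0],"hand":0.75},
  {"turn":[0,0,-0.1239],"translation":[0,0,0],"hand":0.75},
  {"turn":[0,0,0],"translation":[-4,30,5],"hand":0.75},
  {"turn":[0,0,0],"translation":[-4,35,5],"hand":0.75},
  {"turn":[0,0,0],"translation":[-4,35,5],"hand":0.75},
  {"turn":[0,0,0],"translation":[-4,35,5],"hand":0.75},
  {"turn":[0,0,0],"translation":[-4,35,5],"hand":0.75},
  {"turn":[0,0,0],"translation":[-4,35,5],"hand":0.75},
])

```text
time_s: 1.82
eef_pos: [356.2, -425.8, 219.9]
ee_rot: [-0.0, 0.52, 0.854, 0.0]
force: [-0.5, -0.7, 0.7]
grip_width: 0.749
grip_force: 0.0
```

Emit:
move_arm([
  {"turn":[0,0,0],"translation":[-4,35,15],"hand":0.75},
  {"turn":[0,0,0],"translation":[-4,35,15],"hand":0.75},
  {"turn":[0,0,0],"translation":[-4,25,10],"hand":0.75},
  {"turn":[0,0,0],"translation":[-2,18,0],"hand":0.75},
  {"turn":[0,0,0],"translation":[0,0,0],"hand":0.75},
  {"turn":[0,0,0],"translation":[0,0,0],"hand":0.75},
  {"turn":[0,0,0],"translation":[0,0,0],"hand":0.75},
])

```text
time_s: 2.4
eef_pos: [460.9, -387.8, 180.4]
ee_rot: [-0.0, 0.52, 0.854, -0.0]
force: [-1.1, -0.7, 0.1]
grip_width: 0.749
grip_force: 0.0
```

```bash
python3 - <<'E'
from h import *
c=cam("wrist"); I=c["image"]; W=pts(c); cv2.imwrite("pics/wrist1.png",I)
hs=cv2.cvtColor(I,cv2.COLOR_BGR2HSV)
m=(abs(W[...,2]-32)<5)&((hs[...,0]<15)|(hs[...,0]>170))&(hs[...,1]>60)&(np.hypot(W[...,0]-462,W[...,1]+388)<45)
p=W[m]; print(len(p),p.mean(0),cv2.minAreaRect(p[:,:2].astype(np.float32)))
v,u=np.where(m); (a,b),_=cv2.minEnclosingCircle(np.stack([u,v],1).astype(np.float32)); print(a,b,ray(c,a,b,32))
E
```

```text
897 [ 460.45639133 -385.11909006   31.63750512] ((463.8268127441406, -382.6485290527344), (38.45044708251953, 37.5355110168457), 67.61804962158203)
323.8167724609375 181.63699340820312 [ 464.24031727 -382.27845398   32.        ]
```

View pics/wrist1.png

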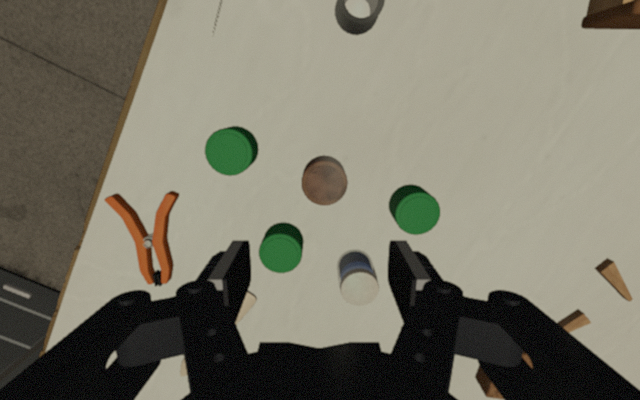

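The wrist view shows the brown weight at (324,181), clear of the fingers, the jar (358,278) and the greens. I'll shift by about (2,3) mm in tool axes and descend.

Emit:
move_arm([
  {"turn":[0,0,0],"translation":[2,3,30],"hand":0.75},
  {"turn":[0,0,0],"translation":[0,0,35],"hand":0.75},
  {"turn":[0,0,0],"translation":[0,0,35],"hand":0.75},
  {"turn":[0,0,0],"translation":[0,0,30],"hand":0.75},
  {"turn":[0,0,0],"translation":[0,0,15],"hand":0.75},
  {"turn":[0,0,0],"translation":[0,0,9],"hand":0.75},
  {"turn":[0,0,0],"translation":[0,0,0],"hand":0.75},
  {"turn":[0,0,0],"translation":[0,0,0],"hand":0.75},
])

```text
time_s: 3.12
eef_pos: [463.2, -385.0, 27.3]
ee_rot: [0.001, 0.521, 0.854, -0.0]
force: [-0.6, -0.8, -0.5]
grip_width: 0.747
grip_force: 0.0
```

Emit:
move_arm([
  {"turn":[0,0,0],"translation":[0,0,0],"hand":0.4},
  {"turn":[0,0,0],"translation":[0,0,0],"hand":0.3},
  {"turn":[0,0,0],"translation":[0,0,0],"hand":0.3},
  {"turn":[0,0,0],"translation":[0,0,0],"hand":0.3},
  {"turn":[0,0,0],"translation":[0,0,0],"hand":0.3},
  {"turn":[0,0,0],"translation":[0,0,0],"hand":0.3},
], grip_force=40)

```text
time_s: 3.62
eef_pos: [463.8, -385.0, 28.0]
ee_rot: [0.001, 0.52, 0.854, -0.001]
force: [-1.6, 0.3, 5.9]
grip_width: 0.461
grip_force: 40.1
```

Emit:
move_arm([
  {"turn":[0,0,0],"translation":[0,0,-15],"hand":0.3},
  {"turn":[0,0,0],"translation":[0,0,-30],"hand":0.3},
  {"turn":[0,0,0],"translation":[0,0,-35],"hand":0.3},
  {"turn":[0,0,0],"translation":[5,20,-25],"hand":0.3},
  {"turn":[0,0,0],"translation":[9,30,-20],"hand":0.3},
  {"turn":[0,0,0],"translation":[10,35,-15],"hand":0.3},
  {"turn":[0,0,0],"translation":[10,35,0],"hand":0.3},
  {"turn":[0,0,0],"translation":[10,35,0],"hand":0.3},
  {"turn":[0,0,0],"translation":[10,35,0],"hand":0.3},
  {"turn":[0,0,0],"translation":[10,35,0],"hand":0.3},
])

```text
time_s: 4.45
eef_pos: [634.8, -222.6, 166.7]
ee_rot: [0.0, 0.52, 0.854, -0.0]
force: [1.1, 0.6, -2.8]
grip_width: 0.459
grip_force: 41.3
```

Emit:
move_arm([
  {"turn":[0,0,0],"translation":[10,30,0],"hand":0.3},
  {"turn":[0,0,0],"translation":[5,20,0],"hand":0.3},
  {"turn":[0,0,0],"translation":[0,0,0],"hand":0.3},
  {"turn":[0,0,0],"translation":[0,0,0],"hand":0.3},
  {"turn":[0,0,0],"translation":[0,0,0],"hand":0.3},
])

```text
time_s: 4.87
eef_pos: [671.0, -188.3, 166.2]
ee_rot: [-0.0, 0.52, 0.854, -0.0]
force: [-0.1, -1.4, -3.3]
grip_width: 0.458
grip_force: 41.3
```

```bash
python3 - <<'E'
from h import *
c=cam("wrist"); I=c["image"]; W=pts(c); cv2.imwrite("pics/wrist2.png",I); np.savez("/tmp/wrist2.npz",**c)
a=np.radians(27.3); R=np.array([[np.cos(a),np.sin(a)],[-np.sin(a),np.cos(a)]])
L=(W[...,:2]-[589,38.5])@R.T; z=W[...,2]
near=(abs(L[...,0])<140)&(L[...,1]<110)&(L[...,1]>-215)
for nm,lo,hi in (("floor",6,14),("walls",33,43),("front",50,57),("boxtop",61,69)):
    m=near&(z>lo)&(z<hi)
    if nm!="boxtop": m&=L[...,1]<-95
    q=L[m].astype(np.float32); print(nm,len(q),np.percentile(q,[1,50,99],0).round(1).tolist(),np.median(z[m]).round(1),cv2.minAreaRect(q))
E
```

```text
floor 14454 [[-79.1, -181.5], [-28.3, -136.1], [62.8, -97.5]] 10.3 ((0.5526809692382812, -139.1410675048828), (87.73051452636719, 195.56753540039062), 89.85501861572266)
walls 2909 [[-85.3, -212.7], [-29.9, -149.0], [26.6, -102.0]] 38.2 ((-29.52187156677246, -157.02957153320312), (114.4533920288086, 112.60778045654297), 89.26599884033203)
front 2297 [[-87.7, -192.6], [-29.9, -186.8], [27.8, -181.8]] 53.9 ((-30.063636779785156, -187.2411651611328), (10.084741592407227, 119.72794342041016), 89.16448974609375)Traceback (most recent call last):
  File "<stdin>", line 9, in <module>
    return _quantile_unchecked(
        a, q, axis, out, overwrite_input, method, keepdims, weights)
    return _ureduce(a,
                    func=_quantile_ureduce_func,
    ...<5 lines>...
                    overwrite_input=overwrite_input,
                    method=method)
    r = func(a, **kwargs)
    result = _quantile(arr,
                       quantiles=q,
    ...<2 lines>...
                       out=out,
                       weights=wgt)
    slices_having_nans = np.isnan(arr[-1, ...])
                                  ~~~^^^^^^^^^
IndexError: index -1 is out of bounds for axis 0 with size 0
```

View pics/wrist2.png

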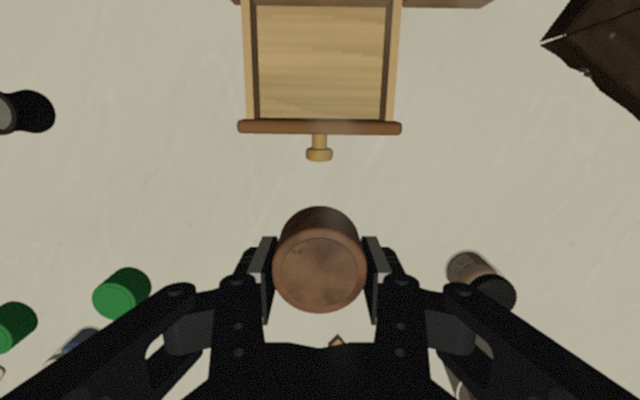

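The drawer's front edge is at (320,127), with the inner floor centred near (320,60). The weight is held upright at (320,265). The drawer centre is at easel x −30, y −141, so I'll move +98 in tool x and +1 in tool y, then lower.

Emit:
move_arm([
  {"turn":[0,0,0],"translation":[15,1,0],"hand":0.3},
  {"turn":[0,0,0],"translation":[25,0,0],"hand":0.3},
  {"turn":[0,0,0],"translation":[30,0,0],"hand":0.3},
  {"turn":[0,0,0],"translation":[20,0,0],"hand":0.3},
  {"turn":[0,0,0],"translation":[8,0,15],"hand":0.3},
  {"turn":[0,0,0],"translation":[0,0,25],"hand":0.3},
  {"turn":[0,0,0],"translation":[0,0,25],"hand":0.3},
  {"turn":[0,0,0],"translation":[0,0,25],"hand":0.3},
  {"turn":[0,0,0],"translation":[0,0,15],"hand":0.3},
  {"turn":[0,0,0],"translation":[0,0,10],"hand":0.3},
])

```text
time_s: 5.75
eef_pos: [626.1, -101.1, 49.6]
ee_rot: [-0.001, 0.521, 0.854, -0.0]
force: [-0.8, 0.0, -2.6]
grip_width: 0.458
grip_force: 41.4
```

Emit:
move_arm([
  {"turn":[0,0,0],"translation":[0,0,5],"hand":0.3},
  {"turn":[0,0,0],"translation":[0,0,3],"hand":0.3},
  {"turn":[0,0,0],"translation":[0,0,0],"hand":0.3},
  {"turn":[0,0,0],"translation":[0,0,0],"hand":0.3},
])

```text
time_s: 6.08
eef_pos: [627.7, -100.7, 44.3]
ee_rot: [0.001, 0.52, 0.854, 0.0]
force: [-0.8, 0.5, -2.4]
grip_width: 0.459
grip_force: 41.4
```

Emit:
move_arm([
  {"turn":[0,0,0],"translation":[0,0,3],"hand":0.3},
  {"turn":[0,0,0],"translation":[0,0,1.5],"hand":0.3},
  {"turn":[0,0,0],"translation":[0,0,0],"hand":0.3},
  {"turn":[0,0,0],"translation":[0,0,0],"hand":0.3},
])

```text
time_s: 6.42
eef_pos: [627.4, -100.3, 38.9]
ee_rot: [0.0, 0.52, 0.854, 0.0]
force: [0.4, 0.2, -2.8]
grip_width: 0.461
grip_force: 41.4
```

Emit:
move_arm([
  {"turn":[0,0,0],"translation":[0,0,1],"hand":0.3},
  {"turn":[0,0,0],"translation":[0,0,0],"hand":0.3},
  {"turn":[0,0,0],"translation":[0,0,0],"hand":0.3},
])

```text
time_s: 6.67
eef_pos: [627.5, -100.4, 38.1]
ee_rot: [0.0, 0.52, 0.854, 0.0]
force: [0.6, -0.5, 0.4]
grip_width: 0.459
grip_force: 41.7
```

Emit:
move_arm([
  {"turn":[0,0,0],"translation":[0,0,0],"hand":0.5},
  {"turn":[0,0,0],"translation":[0,0,0],"hand":0.56},
  {"turn":[0,0,0],"translation":[0,0,0],"hand":0.62},
  {"turn":[0,0,0],"translation":[0,0,0],"hand":0.62},
  {"turn":[0,0,0],"translation":[0,0,-10],"hand":0.62},
  {"turn":[0,0,0],"translation":[0,0,-20],"hand":0.62},
  {"turn":[0,0,0],"translation":[0,0,-30],"hand":0.62},
  {"turn":[0,0,0],"translation":[0,0,-30],"hand":0.62},
  {"turn":[0,0,0],"translation":[-15,0,-10],"hand":0.62},
  {"turn":[0,0,0],"translation":[-30,0,0],"hand":0.3},
])

```text
time_s: 7.5
eef_pos: [649.1, -138.9, 143.1]
ee_rot: [0.003, 0.519, 0.855, 0.001]
force: [1.4, -0.6, 0.2]
grip_width: 0.495
grip_force: 0.0
```

Emit:
move_arm([
  {"turn":[0,0,0],"translation":[-30,0,0],"hand":0},
  {"turn":[0,0,0],"translation":[-20,0,0],"hand":0},
  {"turn":[0,0,0],"translation":[-10,0,0],"hand":0},
  {"turn":[0,0,0],"translation":[0,0,0],"hand":0},
  {"turn":[0,0,0],"translation":[0,0,0],"hand":0},
  {"turn":[0,0,0],"translation":[0,0,0],"hand":0},
])

```text
time_s: 8.0
eef_pos: [675.3, -192.8, 138.2]
ee_rot: [-0.0, 0.52, 0.854, 0.0]
force: [0.2, 0.1, 1.2]
grip_width: -0.001
grip_force: 0.0
```

```bash
python3 - <<'E'
from h import *
c=cam("wrist"); I=c["image"]; W=pts(c); cv2.imwrite("pics/wrist3.png",I)
a=np.radians(27.3); R=np.array([[np.cos(a),np.sin(a)],[-np.sin(a),np.cos(a)]])
L=(W[...,:2]-[589,38.5])@R.T; z=W[...,2]; s=sense()
print("tcp local",R@(s["eef_pos"][:2]-[589,38.5]),s["eef_pos"][2],s["grip_width"])
for nm,lo,hi,ya,yb in (("weight top",39,47,-178,-103),("front",50,57,-215,-150)):
    m=(abs(L[...,0]+30)<(44 if ya>-180 else 70))&(L[...,1]<yb)&(L[...,1]>ya)&(z>lo)&(z<hi)
    q=L[m].astype(np.float32); print(nm,len(q),np.median(z[m]).round(1),cv2.minAreaRect(q))
E
```

```text
tcp local [ -29.29224865 -245.00701754] 138.27882983325142 0.00025692004427602246
weight top 3502 41.5 ((-28.31299591064453, -140.63809204101562), (40.01888656616211, 39.90898132324219), 88.93733215332031)
front 3002 53.9 ((-30.1994686126709, -187.2734375), (10.114991188049316, 120.0174331665039), 89.17996215820312)
```

View pics/wrist3.png

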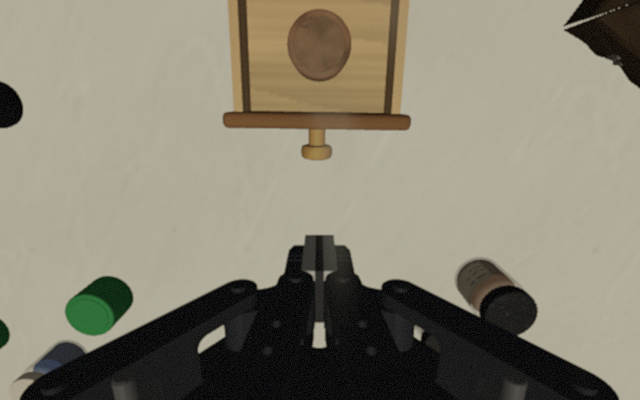

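The weight stands upright at (319,45), centred in the drawer. The knob at (316,152) is aligned with the closed fingers. I'll lower and push.

Emit:
move_arm([
  {"turn":[0,0,0],"translation":[0,0,30],"hand":0},
  {"turn":[0,0,0],"translation":[0,0,35],"hand":0},
  {"turn":[0,0,0],"translation":[0,0,28],"hand":0},
  {"turn":[0,0,0],"translation":[0,0,12],"hand":0},
  {"turn":[0,0,0],"translation":[5,0,0],"hand":0},
  {"turn":[0,0,0],"translation":[5,0,0],"hand":0},
  {"turn":[0,0,0],"translation":[5,0,0],"hand":0},
  {"turn":[0,0,0],"translation":[5,0,0],"hand":0},
  {"turn":[0,0,0],"translation":[5,0,0],"hand":0},
  {"turn":[0,0,0],"translation":[5,0,0],"hand":0},
])

```text
time_s: 8.88
eef_pos: [662.1, -166.7, 34.2]
ee_rot: [0.001, 0.52, 0.854, 0.0]
force: [0.0, -1.4, -0.2]
grip_width: 0.003
grip_force: 0.5
```

Emit:
move_arm([
  {"turn":[0,0,0],"translation":[6,0,0],"hand":0},
  {"turn":[0,0,0],"translation":[6,0,0],"hand":0},
  {"turn":[0,0,0],"translation":[6,0,0],"hand":0},
  {"turn":[0,0,0],"translation":[6,0,0],"hand":0},
  {"turn":[0,0,0],"translation":[6,0,0],"hand":0},
  {"turn":[0,0,0],"translation":[6,0,0],"hand":0},
  {"turn":[0,0,0],"translation":[6,0,0],"hand":0},
  {"turn":[0,0,0],"translation":[6,0,0],"hand":0},
  {"turn":[0,0,0],"translation":[6,0,0],"hand":0},
  {"turn":[0,0,0],"translation":[6,0,0],"hand":0},
])

```text
time_s: 9.72
eef_pos: [633.9, -113.2, 32.8]
ee_rot: [-0.0, 0.52, 0.854, -0.0]
force: [1.1, 0.0, -0.4]
grip_width: -0.001
grip_force: 0.5
```

Emit:
move_arm([
  {"turn":[0,0,0],"translation":[5,0,0],"hand":0},
  {"turn":[0,0,0],"translation":[4,0,0],"hand":0},
  {"turn":[0,0,0],"translation":[4,0,0],"hand":0},
  {"turn":[0,0,0],"translation":[2,0,0],"hand":0},
  {"turn":[0,0,0],"translation":[2,0,0],"hand":0},
  {"turn":[0,0,0],"translation":[0,0,0],"hand":0},
  {"turn":[0,0,0],"translation":[0,0,0],"hand":0},
])

```text
time_s: 10.3
eef_pos: [626.3, -98.6, 32.7]
ee_rot: [-0.0, 0.52, 0.854, -0.0]
force: [-0.2, 0.5, -0.1]
grip_width: -0.001
grip_force: 0.0
```

Emit:
move_arm([
  {"turn":[0,0,0],"translation":[2,0,0],"hand":0},
  {"turn":[0,0,0],"translation":[2,0,0],"hand":0},
  {"turn":[0,0,0],"translation":[2,0,0],"hand":0},
  {"turn":[0,0,0],"translation":[0,0,0],"hand":0},
  {"turn":[0,0,0],"translation":[0,0,0],"hand":0},
])

```text
time_s: 10.72
eef_pos: [623.6, -93.1, 32.8]
ee_rot: [-0.0, 0.52, 0.854, 0.0]
force: [0.2, -0.3, 0.3]
grip_width: 0.001
grip_force: 0.0
```

Emit:
move_arm([
  {"turn":[0,0,0],"translation":[1.5,0,0],"hand":0},
  {"turn":[0,0,0],"translation":[1.5,0,0],"hand":0},
  {"turn":[0,0,0],"translation":[0,0,0],"hand":0},
  {"turn":[0,0,0],"translation":[0,0,0],"hand":0},
])

```text
time_s: 11.05
eef_pos: [622.4, -90.9, 32.9]
ee_rot: [0.0, 0.52, 0.854, -0.0]
force: [1.6, -3.4, -1.4]
grip_width: -0.005
grip_force: 1.6
```

Emit:
move_arm([
  {"turn":[0,0,0],"translation":[1.5,0,0],"hand":0},
  {"turn":[0,0,0],"translation":[0,0,0],"hand":0},
  {"turn":[0,0,0],"translation":[0,0,0],"hand":0},
  {"turn":[0,0,0],"translation":[0,0,0],"hand":0},
])

```text
time_s: 11.38
eef_pos: [622.4, -90.8, 32.9]
ee_rot: [0.002, 0.52, 0.854, -0.0]
force: [5.8, -7.8, -3.8]
grip_width: -0.001
grip_force: 5.1
```

```bash
python3 - <<'E'
from h import *
c=cam("side"); I=c["image"]; W=pts(c); cv2.imwrite("pics/side4.png",cv2.resize(I[100:260,230:400],None,fx=4,fy=3.7)); 
a=np.radians(27.3); R=np.array([[np.cos(a),np.sin(a)],[-np.sin(a),np.cos(a)]])
L=(W[...,:2]-[589,38.5])@R.T; z=W[...,2]
m=(abs(L[...,0]+30)<60)&(L[...,1]<-85)&(L[...,1]>-200)&(z>15)&(z<52); q=L[m]; print(len(q),np.percentile(q,[2,25,50,75],0))
E
```

```text
255 [[ -88.03678758 -143.13600998]
 [ -63.95419492 -131.60686652]
 [ -40.83661887  -99.82726958]
 [ -34.94169792  -97.35860753]]
```

View pics/side4.png

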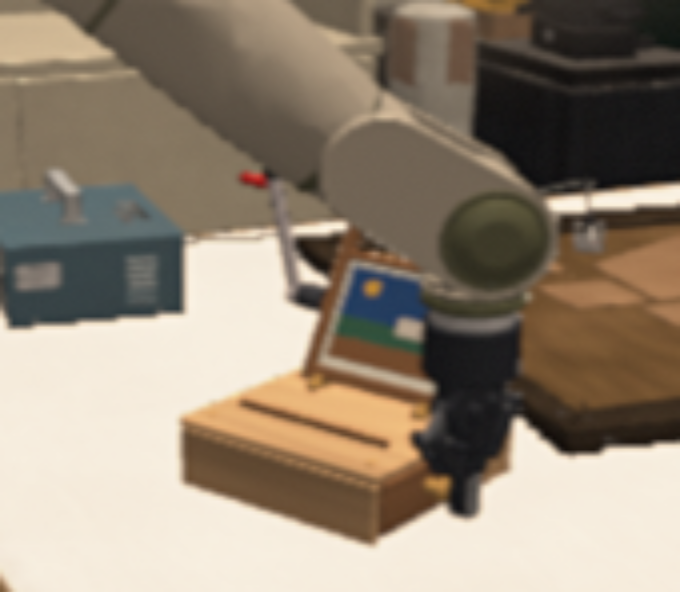

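The drawer front is flush with the box face and the push is meeting a firm stop, so the drawer is shut. I'll back off, rise, and go to the peg on the left side.

Emit:
move_arm([
  {"turn":[0,0,0],"translation":[-10,0,0],"hand":0},
  {"turn":[0,0,0],"translation":[-15,0,0],"hand":0},
  {"turn":[0,0,0],"translation":[-3,0,-30],"hand":0},
  {"turn":[0,0,0],"translation":[0,0,-40],"hand":0},
  {"turn":[0,0,0],"translation":[0,0,-40],"hand":0},
  {"turn":[0,0,0],"translation":[0,0,-40],"hand":0},
  {"turn":[0,0,0],"translation":[0,0,-40],"hand":0},
  {"turn":[0,0,0],"translation":[0,0,-40],"hand":0},
  {"turn":[0,0,0],"translation":[0,0,-40],"hand":0},
  {"turn":[0,0,0],"translation":[0,0,-40],"hand":0},
])

```text
time_s: 12.27
eef_pos: [633.9, -113.9, 345.0]
ee_rot: [-0.0, 0.52, 0.854, 0.0]
force: [0.3, 0.4, -0.2]
grip_width: 0.002
grip_force: 0.0
```

Emit:
move_arm([
  {"turn":[0,0,0],"translation":[20,0,0],"hand":0},
  {"turn":[0,0,0],"translation":[30,0,0],"hand":0},
  {"turn":[0,0,0],"translation":[35,0,0],"hand":0},
  {"turn":[0,0,0],"translation":[35,0,0],"hand":0},
  {"turn":[0,0,0],"translation":[35,0,0],"hand":0},
  {"turn":[0,0,0],"translation":[35,0,0],"hand":0},
  {"turn":[0,0,0],"translation":[35,5,0],"hand":0},
  {"turn":[0,0,0],"translation":[30,5,0],"hand":0},
  {"turn":[0,0,0],"translation":[20,4,0],"hand":0},
  {"turn":[0,0,0],"translation":[15,4,0],"hand":0},
])

```text
time_s: 13.1
eef_pos: [516.3, 153.7, 343.2]
ee_rot: [-0.0, 0.519, 0.855, 0.0]
force: [0.1, 0.8, -1.2]
grip_width: 0.0
grip_force: 0.0
```

Emit:
move_arm([
  {"turn":[0,0,0],"translation":[0,0,0],"hand":0},
  {"turn":[0,0,0],"translation":[0,0,0],"hand":0},
  {"turn":[0,0,0],"translation":[0,0,0],"hand":0},
])

```text
time_s: 13.35
eef_pos: [517.6, 151.1, 342.7]
ee_rot: [-0.0, 0.52, 0.854, -0.0]
force: [-0.1, 0.1, -0.3]
grip_width: 0.0
grip_force: 0.0
```

```bash
python3 - <<'E'
from h import *
s=sense(); a=np.radians(27.3); R=np.array([[np.cos(a),np.sin(a)],[-np.sin(a),np.cos(a)]]); loc=lambda p:R@(np.array(p)[:2]-[589,38.5])
print("tcp",loc(s["eef_pos"]),s["eef_pos"],s["time_s"])
for n in("scene","side"):
    c=cam(n); I=c["image"]; W=pts(c); hs=cv2.cvtColor(I,cv2.COLOR_BGR2HSV)
    m=((hs[...,0]<6)|(hs[...,0]>174))&(hs[...,1]>150)&(hs[...,2]>80)&(W[...,2]>200)&(W[...,2]<300)&(np.hypot(W[...,0]-560,W[...,1]-168)<60)
    if m.any(): print(n,m.sum(),loc(np.median(W[m],0)),np.median(W[m],0)[2])
    # frame/drawer
    L=(W[...,:2]-[589,38.5])@R.T; k=(abs(L[...,0]+30)<55)&(L[...,1]<-85)&(L[...,1]>-200)&(W[...,2]>15)&(W[...,2]<52)
    if k.any(): print(n,"front",k.sum(),np.percentile(L[k][:,1],[2,10,50,90]))
    cv2.imwrite(f"pics/{n}5.png",cv2.resize(I[90:260,210:410],None,fx=4,fy=3.5))
E
```

```text
tcp [-11.79946582 132.8434471 ] [517.5862035  151.1351566  342.72426387] 13.35
scene 22 [ 32.96371756 130.01063657] 250.20885398460445
scene front 149 [-120.00020633 -116.0892824   -98.49411734  -96.1365453 ]
side 19 [ 33.40806675 127.15960707] 248.76850710006227
side front 223 [-121.43787994 -116.98844085  -98.79397662  -96.55372835]
```

View pics/side5.png

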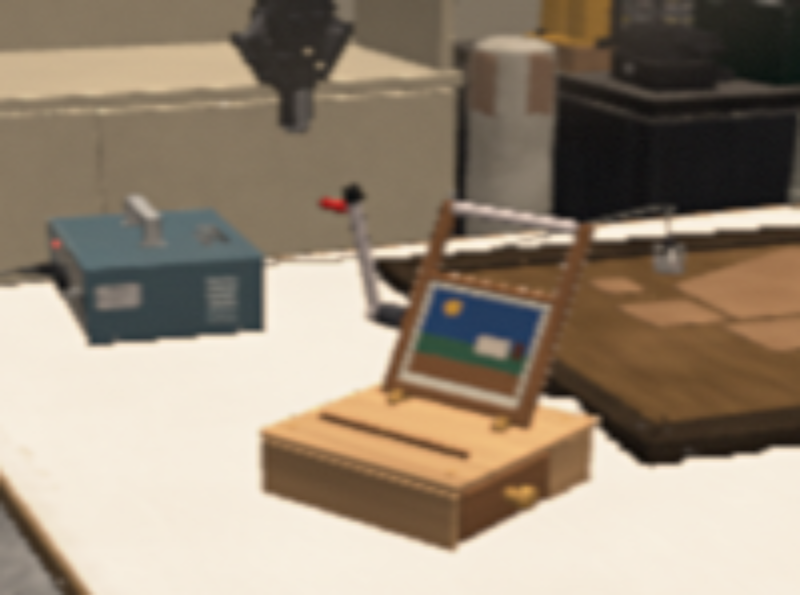

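The drawer is flush shut. The red peg is at (333,204) and the gripper is in front of it. I'll descend and push towards the back.

Emit:
move_arm([
  {"turn":[0,0,0],"translation":[2,0,25],"hand":0},
  {"turn":[0,0,0],"translation":[0,0,30],"hand":0},
  {"turn":[0,0,0],"translation":[0,0,25],"hand":0},
  {"turn":[0,0,0],"translation":[0,0,12],"hand":0},
  {"turn":[0,0,0],"translation":[0,8,0],"hand":0},
  {"turn":[0,0,0],"translation":[0,8,0],"hand":0},
  {"turn":[0,0,0],"translation":[0,8,0],"hand":0},
  {"turn":[0,0,0],"translation":[0,8,0],"hand":0},
  {"turn":[0,0,0],"translation":[0,8,0],"hand":0},
  {"turn":[0,0,0],"translation":[0,8,0],"hand":0},
])

```text
time_s: 14.28
eef_pos: [560.7, 175.8, 252.4]
ee_rot: [0.001, 0.52, 0.854, 0.001]
force: [0.4, -0.1, 0.4]
grip_width: 0.001
grip_force: 0.1
```

Emit:
move_arm([
  {"turn":[0,0,0],"translation":[0,8,0],"hand":0},
  {"turn":[0,0,0],"translation":[0,8,0],"hand":0},
  {"turn":[0,0,0],"translation":[0,8,0],"hand":0},
  {"turn":[0,0,0],"translation":[0,5,0],"hand":0},
  {"turn":[0,0,0],"translation":[0,0,0],"hand":0},
  {"turn":[0,0,0],"translation":[0,0,0],"hand":0},
  {"turn":[0,0,0],"translation":[0,0,0],"hand":0},
  {"turn":[0,0,0],"translation":[0,0,0],"hand":0},
  {"turn":[0,0,0],"translation":[0,0,0],"hand":0},
  {"turn":[0,0,0],"translation":[0,0,0],"hand":0},
])

```text
time_s: 15.12
eef_pos: [584.8, 188.8, 251.0]
ee_rot: [0.0, 0.52, 0.854, 0.0]
force: [0.8, -0.4, -0.8]
grip_width: 0.001
grip_force: 0.0
```

Emit:
move_arm([
  {"turn":[0,0,0],"translation":[0,0,-30],"hand":0},
  {"turn":[0,0,0],"translation":[0,0,-40],"hand":0},
  {"turn":[0,0,0],"translation":[0,0,-30],"hand":0},
  {"turn":[0,0,0],"translation":[0,0,0],"hand":0},
  {"turn":[0,0,0],"translation":[0,0,0],"hand":0},
  {"turn":[0,0,0],"translation":[0,0,0],"hand":0},
  {"turn":[0,0,0],"translation":[0,0,0],"hand":0},
  {"turn":[0,0,0],"translation":[0,0,0],"hand":0},
  {"turn":[0,0,0],"translation":[0,0,0],"hand":0},
  {"turn":[0,0,0],"translation":[0,0,0],"hand":0},
])

```text
time_s: 15.95
eef_pos: [584.9, 188.9, 350.3]
ee_rot: [-0.0, 0.52, 0.854, -0.0]
force: [0.1, 0.6, 0.2]
grip_width: 0.002
grip_force: 0.0
```

```bash
python3 - <<'E'
from h import *
s=sense(); a=np.radians(27.3); R=np.array([[np.cos(a),np.sin(a)],[-np.sin(a),np.cos(a)]]); loc=lambda p:R@(np.array(p)[:2]-[589,38.5])
print("tcp",loc(s["eef_pos"]),s["eef_pos"],s["time_s"])
for n in("scene","side"):
    c=cam(n); I=c["image"]; W=pts(c); hs=cv2.cvtColor(I,cv2.COLOR_BGR2HSV); L=(W[...,:2]-[589,38.5])@R.T
    m=((hs[...,0]<6)|(hs[...,0]>174))&(hs[...,1]>150)&(hs[...,2]>60)&(W[...,2]<300)&(abs(L[...,1]-125)<40)&(abs(L[...,0]-60)<150)
    if m.any(): print(n,m.sum(),loc(np.median(W[m],0)),np.median(W[m],0)[2])
    b=(abs(L[...,0]-112)<20)&(abs(L[...,1])<60)&(W[...,2]>215)&(W[...,2]<262)
    q=np.c_[L[b],W[b][:,2]]; print("bar",b.sum(),np.median(q,0) if len(q) else "")
    cv2.imwrite(f"pics/{n}6.png",cv2.resize(I[90:260,210:410],None,fx=4,fy=3.5))
E
```

```text
tcp [ 65.28946821 135.53163846] [584.85582096 188.88073501 350.3126571 ] 15.95
scene 5 [101.72700176 139.20144669] 35.405377682794125
bar 127 [110.49297572  -0.35612148 242.76245613]
bar 118 [112.18628895   3.51137655 241.70054557]
```

View pics/side6.png

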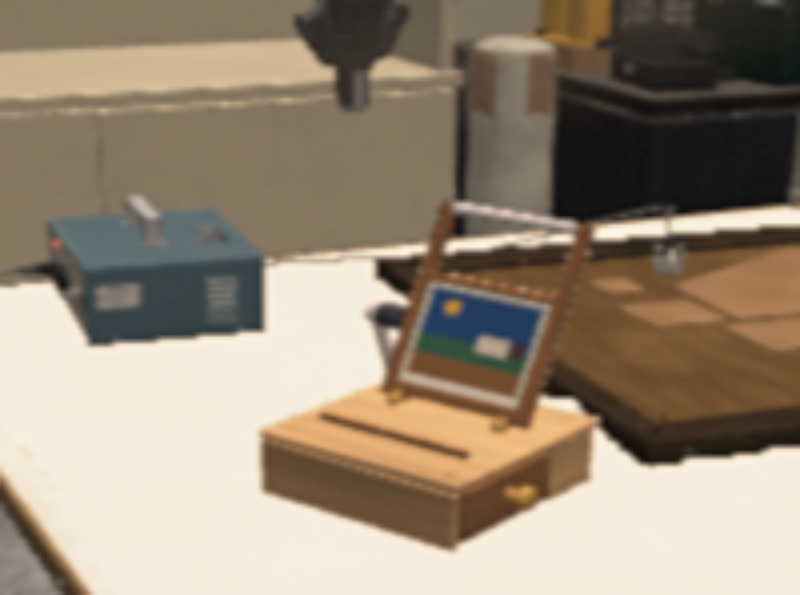

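The leg is down: its peg is at easel x 102, z 35, which gives an angle of about 3.03 rad. The bar is at (112,0,240) with the frame still leaning back. I'll go over the bar with the fingers open and straddle it.

Emit:
move_arm([
  {"turn":[0,0,0],"translation":[-20,5,0],"hand":0.6},
  {"turn":[0,0,0],"translation":[-30,10,0],"hand":0.6},
  {"turn":[0,0,0],"translation":[-30,12,0],"hand":0.6},
  {"turn":[0,0,0],"translation":[-30,12,0],"hand":0.6},
  {"turn":[0,0,0],"translation":[-20,8,0],"hand":0.6},
  {"turn":[0,0,0],"translation":[-5,0,20],"hand":0.6},
  {"turn":[0,0,0],"translation":[0,0,20],"hand":0.6},
  {"turn":[0,0,0],"translation":[0,0,0],"hand":0.6},
  {"turn":[0,0,0],"translation":[0,0,0],"hand":0.6},
])

```text
time_s: 16.8
eef_pos: [688.3, 90.6, 310.4]
ee_rot: [-0.001, 0.52, 0.854, -0.0]
force: [-0.2, 0.3, 0.3]
grip_width: 0.6
grip_force: 0.0
```

```bash
python3 - <<'E'
from h import *
a=np.radians(27.3); R=np.array([[np.cos(a),np.sin(a)],[-np.sin(a),np.cos(a)]])
s=sense(); print("tcp",R@(s["eef_pos"][:2]-[589,38.5]),s["eef_pos"],s["joints"].round(2))
c=cam("wrist"); W=pts(c); L=(W[...,:2]-[589,38.5])@R.T; cv2.imwrite("pics/wrist7.png",c["image"])
b=(abs(L[...,0]-112)<22)&(abs(L[...,1])<55)&(W[...,2]>225)&(W[...,2]<262)
q=np.c_[L[b],W[b][:,2]]; print(b.sum(),np.percentile(q,[2,50,98],0) if len(q) else "")
E
```

```text
tcp [112.14431228   0.72235199] [688.32206202  90.5768333  310.39699533] [-0.04  0.71  0.73  0.    1.7  -0.51]
3117 [[110.00334253 -52.45393748 240.27669933]
 [115.74581558   6.07669092 244.28974477]
 [121.61528319  53.06581378 246.05111772]]
```

View pics/wrist7.png

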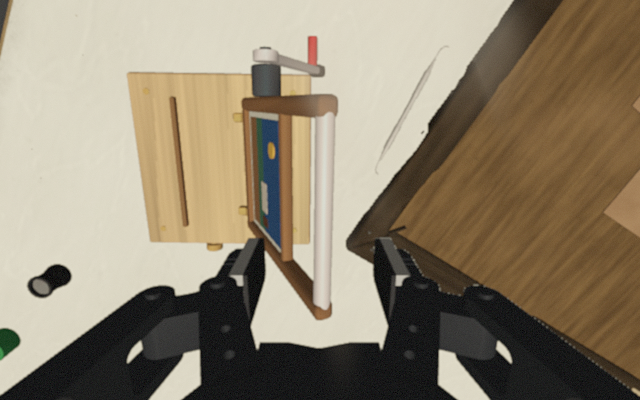

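The wrist view shows the bar at (322,210), centred between the fingers, and the leg down at the back with its red peg at (312,50). I'll descend and close.

Emit:
move_arm([
  {"turn":[0,0,0],"translation":[0,3,20],"hand":0.6},
  {"turn":[0,0,0],"translation":[0,0,25],"hand":0.6},
  {"turn":[0,0,0],"translation":[0,0,15],"hand":0.6},
  {"turn":[0,0,0],"translation":[0,0,10],"hand":0.6},
  {"turn":[0,0,0],"translation":[0,0,0],"hand":0.6},
  {"turn":[0,0,0],"translation":[0,0,0],"hand":0.6},
])

```text
time_s: 17.35
eef_pos: [691.5, 92.1, 242.4]
ee_rot: [0.001, 0.52, 0.854, 0.0]
force: [-0.5, 0.9, -0.4]
grip_width: 0.599
grip_force: 0.0
```

Emit:
move_arm([
  {"turn":[0,0,0],"translation":[0,0,0],"hand":0.3},
  {"turn":[0,0,0],"translation":[0,0,0],"hand":0.15},
  {"turn":[0,0,0],"translation":[0,0,0],"hand":0.0},
  {"turn":[0,0,0],"translation":[0,0,0],"hand":0.0},
  {"turn":[0,0,0],"translation":[0,0,0],"hand":0.0},
  {"turn":[0,0,0],"translation":[0,0,0],"hand":0.0},
  {"turn":[0,0,0],"translation":[0,0,0],"hand":0.0},
], grip_force=40)

```text
time_s: 17.93
eef_pos: [691.4, 91.8, 241.7]
ee_rot: [0.001, 0.52, 0.854, 0.0]
force: [-1.6, -1.2, 5.8]
grip_width: 0.124
grip_force: 39.1
```

Emit:
move_arm([
  {"turn":[0,0,0],"translation":[0,-7.8,-3.5],"hand":0},
  {"turn":[0,0,0],"translation":[0,-7.9,-3.2],"hand":0},
  {"turn":[0,0,0],"translation":[0,-8.1,-2.8],"hand":0},
  {"turn":[0,0,0],"translation":[0,-8.2,-2.5],"hand":0},
  {"turn":[0,0,0],"translation":[0,-8.3,-2.1],"hand":0},
  {"turn":[0,0,0],"translation":[0,-8.4,-1.7],"hand":0},
  {"turn":[0,0,0],"translation":[0,-8.4,-1.3],"hand":0},
  {"turn":[0,0,0],"translation":[0,-8.5,-1],"hand":0},
  {"turn":[0,0,0],"translation":[0,-8.5,-0.6],"hand":0},
  {"turn":[0,0,0],"translation":[0,-8.5,-0.2],"hand":0},
])

```text
time_s: 18.77
eef_pos: [618.0, 55.1, 261.1]
ee_rot: [0.001, 0.52, 0.854, 0.002]
force: [0.3, 5.4, 8.4]
grip_width: 0.124
grip_force: 39.3
```

Emit:
move_arm([
  {"turn":[0,0,0],"translation":[0,0,0],"hand":0},
  {"turn":[0,0,0],"translation":[0,0,0],"hand":0},
  {"turn":[0,0,0],"translation":[0,0,0],"hand":0},
  {"turn":[0,0,0],"translation":[0,0,0],"hand":0},
  {"turn":[0,0,0],"translation":[0,0,0],"hand":0},
  {"turn":[0,0,0],"translation":[0,0,0],"hand":0},
])

```text
time_s: 19.27
eef_pos: [618.3, 55.2, 261.1]
ee_rot: [0.001, 0.52, 0.854, 0.002]
force: [-0.1, 5.6, 8.2]
grip_width: 0.121
grip_force: 39.7
```

```bash
python3 - <<'E'
from h import *
a=np.radians(27.3); R=np.array([[np.cos(a),np.sin(a)],[-np.sin(a),np.cos(a)]])
s=sense(); print("tcp",R@(s["eef_pos"][:2]-[589,38.5]),s["eef_pos"],s["force"])
for n in("side","scene","wrist"):
    c=cam(n); I=c["image"]; W=pts(c); L=(W[...,:2]-[589,38.5])@R.T; Z=W[...,2]
    # panel face points -> lean from x-vs-z slope
    k=(abs(L[...,1])<72)&(Z>80)&(Z<190)&(abs(L[...,0]-30)<50)
    q=np.c_[L[k][:,0],Z[k]]
    if len(q)>100:
        f=cv2.fitLine(q.astype(np.float32),cv2.DIST_HUBER,0,.01,.01).ravel(); print(n,len(q),"lean",np.arctan2(f[0]*np.sign(f[1]),abs(f[1])),np.median(q,0))
    hs=cv2.cvtColor(I,cv2.COLOR_BGR2HSV)
    m=((hs[...,0]<6)|(hs[...,0]>174))&(hs[...,1]>150)&(hs[...,2]>60)&(Z<300)&(abs(L[...,1]-125)<40)&(abs(L[...,0]-60)<150)
    if m.any(): print(n,"peg",m.sum(),np.median(L[m],0),np.median(Z[m]))
    if n=="side": cv2.imwrite("pics/side8.png",cv2.resize(I[90:260,210:410],None,fx=4,fy=3.5))
E
```

```text
tcp [33.74903412  1.41987562] [618.33874799  55.24070541 261.13301733] [-0.13480566  5.63130833  8.21004894]
side 1160 lean 0.013217167 [ 31.06328547 135.27967127]
scene 1238 lean 0.017671183 [ 29.62752075 135.10514418]
scene peg 10 [112.11222712 132.82849199] 68.9112262778844
wrist peg 62 [113.67330476 115.90326552] 68.41240155096105
```

View pics/side8.png

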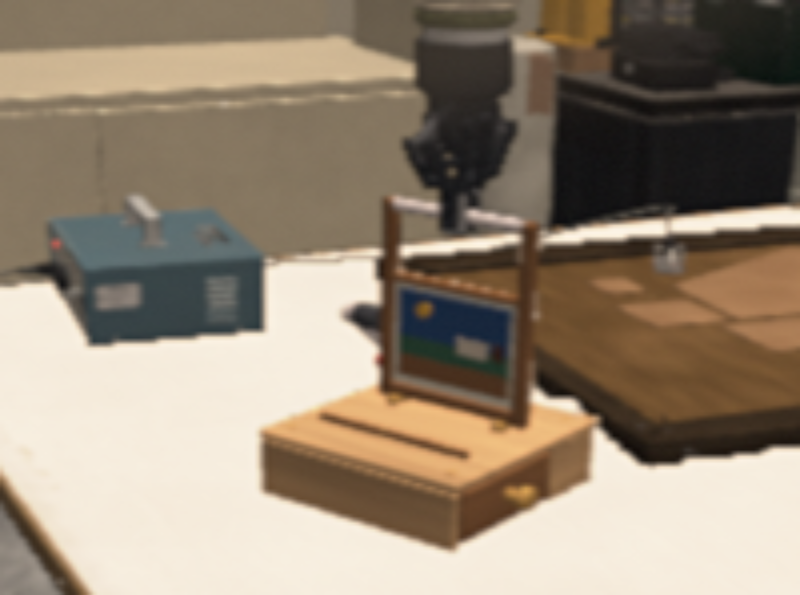

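The frame is upright with a lean of about 0.015 rad. The bar is held at 40 N, the leg is at about 3.0 rad on its stop, and the drawer is shut. I'll hand it in.

```bash
python3 -c "
from rig import finish_job,sense
print(abs(sense()['dq']).max()); print(finish_job())"
```

```text
0.0020247978424306344
the job is handed in; nothing more can be done
None
```

I handed the job in with the weight upright in the shut drawer, the leg down on its stop (about 3.0 rad), the frame upright (lean about 0.015 rad) and the bar held at 40 N; jar and loupe not touched, but no verdict came back.

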